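Set the interlocked switches of a knife maker's belt grinder

ROBOT

A 7-joint arm with a two-finger parallel gripper is mounted at the origin on the work surface. World frame = base frame: x ahead of the robot, y to its left, z up, the work surface at z = 0. Lengths are in m, angles in rad, forces in N, time in s.
With the tool pointing down it reaches from about 0.425 to 1.025 m from the base axis. Payload 9.4 kg.
Tool frame: the origin (TCP) lies where the fingers leave the gripper's body, on its centre line; the fingertips stand 73 mm ahead of it and the grasp point (between the pads) lies 54 mm ahead of it; z points along the fingers, y is the line along which they close (so a half turn about z gives the same grasp; the last joint's range is limited). The gripper opens to 85 mm and grips with 20 to 120 N. Pads are 22 mm wide; open, the fingers measure 114 mm over their backs; the gripper's body (76 mm by 85 mm) begins 54 mm behind the grasp point. The pads swing forward as they close: fully open they stand 13 mm farther back than shut.
Start: joints at [-1.228, 0.599, -0.003, 1.599, 0.002, 0.943, -0.08], TCP at [0.295, 0.662, 0.304] pointing down, gripper open.
Joint ranges: [-2.57, 2.57], [-0.35, 1.97], [-1.29, 1.29], [0.11, 2.56], [-1.05, 4.19], [0.11, 1.86], [-2.63, 2.63]. Speed limits (rad/s): [2.22, 2.22, 3.01, 3.01, 3.14, 3.14, 3.14].

INTERFACE

Orientations are given as a unit quaternion [w, x, y, z].
In Python, from bench import ctrl gives the robot as it stands.
- The arm moves only by the shell command python3 -m inch 'ROWS' [OPENING] [FORCE]. ROWS is JSON, a list of rows, each an object with "translation": the shift along the tool's x, y, z in mm, a list of three; "roll": the turn about the tool's z in degrees. A call has 1 to 5 rows; each row shifts and turns the commanded pose from where the row before left it, along the tool's axes as they then stand; what a row does not reach is not made up. A row lasts 1/10 s, in which the tool goes at most 50 mm and 8.59 degrees, less where a joint would pass 70% of its speed; a pose out of reach is approached as far as the arm can. A call with a gripper value outside its range is refused whole. OPENING is the opening, from -1 (shut) to 1 (fully open), so that 0 is half open, set as the call begins (- or left out, the last holds). The fingers move at their own pace and stop on an object; FORCE is the grip in N (left out, the last holds). Time passes only in rows, so rows that do not move let the fingers close. It gives the time, the measured TCP pose, the force, the opening and the grip force at its end, in the units of the state.
- ctrl.read_state(): the state, without advancing time (a new reading comes with each control period).
- ctrl.camera(name): name is "side" or "top" or "wrist"; returns (picture, depth): 400x640x3 uint8, blue, green, red; 400x640 float32, m along the optical axis (not along the pixel's ray), 0 where there is no reading.
- ctrl.camera_model(name): a dict with "fx", "fy", "cx", "cy" (pixels), "k1" (the pictures are not rectified: a ray, as slopes to the right and down, at radius r is drawn at 1 + k1 r^2 times it, then the intrinsics apply), "xyz" and "rotation" of the camera in the world. Camera axes: x right, y down, z forward; pixel columns grow to the right and rows downward; lengths in m; the calibration is good to about 2 mm. A picture is of the moment at which its call begins: read the wrist's pose just before it. camera_model takes no time and is no camera call; for the wrist camera it gives the pose at the moment of the call.
- ctrl.close_job(): hands the job in; it is judged then, once.
The state is a dict: "time": time; "qpos": joint angles; "joint_velocities": joint speeds; "effort": joint torques, N m; "position": TCP position; "tcp_rot": TCP orientation; "wrist_force": force on the tool from outside, world axes, zero at the start; "ft_torque": the same for the moment, N m; "finger_gap": finger opening in m; "grasp_force": force on a finger pad.
Only numpy, scipy, OpenCV 4.12 (cv2) and the standard library are available. Lean on these libraries where they do the work, as an engineer would, in place of code of your own. Each camera call takes 0.05 s, during which the arm holds its last target. There are 200 camera calls.

TASK

Get the belt grinder ready to run at its switch station, the large grey box with two black bar handles and steel interlock plates: first turn the isolator (the longer handle, on the pie-shaped plate) clockwise, seen from above, fully to its stop, which frees the selector beside it (never force the selector before that); then turn the selector (the shorter handle, with the thin arm and roller) clockwise fully to its stop. Leave both there, and do not turn the dust extractor's switch, the single handle on the smaller grey box.

Things in the scene. Friction and masses are not known exactly. Their poses are not given: they have to be found in the camera images.
- station: Grinder's switch station: fixed grey box, 190 (x) by 280 (y) by 55 mm high. Origin: centre of its underside, on the bench; z up. On its flat top turn two handles on vertical spindles: the isolator at x 0, y +62.5 mm, the selector at x 0, y -62.5 mm. Under the handles, up to 14 mm above the box top, lie the steel interlock plate, arm and roller: keep fingertips above them.
- isolator (a joint): Isolator, rad: 0 off, 1.4 on (stop), growing clockwise from above; starts at 0 to 0.25; friction 0.12 N m, stays where left. Black bar 70 long, 16 thick, 14 to 58 mm above box top, centred on its spindle; grip 42 mm above box top. Bar lies along station x at 0. Its pie-shaped plate (radius 75 mm) blocks the selector's roller until about 1.15 rad.
- selector (a joint): Selector, rad: 0 neutral (starts at 0 to 0.03), 1.4 run (stop), growing clockwise from above; friction 0.08 N m, stays where left. Black bar 46 long, 16 thick, 14 to 58 mm above box top, centred on its spindle; grip 42 mm above box top. Bar lies along station x at 0. Thin arm with roller 80 mm out; with the isolator off it is blocked after a few degrees: do not force it.
- extractor_tip (a point): To be left alone: end of the bar handle (top edge, 23 mm from its vertical spindle) of the dust extractor's switch, the only handle on the smaller fixed grey box (110 by 130 by 55 mm, no steel plates). Bar 46 mm long, its top 105 mm above the bench; it turns at a touch and may start at any angle. x along the bar, outward; z up.

How it is judged:
By the outcome, as a careful person would: the job done as asked, in the order asked, and still so for the second after the job is handed in, with the robot touching nothing.
It also fails if it takes over 51 s, if anything falls off the work surface, if the arm or the gripper's body presses on something with over 40 N, if the wrist force passes 120 N, or if a joint passes its speed limit or range.

## Working session

There is one attempt and no reset: what is moved stays moved. The work goes in short steps, Python scripts to look and compute and a shell command to move; the robot and the scene stay as the last step left them, time stands still between calls to the robot, and variables do not carry over. Pictures are saved under pics/ and viewed, at most 10 in all, crops included, and the job is handed in when it is done.

```bash
mkdir -p pics; cat > h.py <<'E'
from bench import ctrl
import numpy as np, cv2
def snap(name,fn=None):
    m=ctrl.camera_model(name); im,d=ctrl.camera(name)
    if fn: cv2.imwrite('pics/'+fn,im)
    v,u=np.mgrid[0:400,0:640].astype(np.float32)
    K=np.array([[m['fx'],0,m['cx']],[0,m['fy'],m['cy']],[0,0,1]])
    p=cv2.undistortPoints(np.stack([u.ravel(),v.ravel()],1)[:,None],K,np.array([m['k1'],0,0,0.])).reshape(400,640,2)
    c=np.dstack([p*d[...,None],d])
    R=np.array(m['rotation'])
    if R.size==4:
        from scipy.spatial.transform import Rotation as Q
        R=Q.from_quat(np.roll(R,-1)).as_matrix()
    w=c@R.reshape(3,3).T+np.array(m['xyz']); w[d==0]=np.nan
    return im,d,w,m
E
python3 - <<'E'
from h import *
s=ctrl.read_state();print(s)
im,d,w,m=snap('top','top1.png');print(m); np.save('top.npy',w)
E
```

```text
{'time': 0.0, 'qpos': array([-1.22772585,  0.60016624, -0.00254454,  1.60017567,  0.00180443,
        0.94291221, -0.07981968]), 'joint_velocities': array([-5.42023113e-04,  1.40677532e-04,  5.66870041e-04, -1.32117280e-03,
       -1.54573779e-05, -1.68956640e-04,  1.46947073e-03]), 'effort': array([-5.32251615e-04, -7.76459527e+01,  1.56496648e+00, -2.58018386e+01,
        1.24270079e-02,  9.02901054e-03,  1.89877341e-05]), 'position': array([0.29532519, 0.66170222, 0.3029708 ]), 'tcp_rot': array([-9.69650378e-05,  2.08326765e-01,  9.78058930e-01, -8.23987549e-04]), 'wrist_force': array([ 0.18963127,  0.43508986, -0.37860157]), 'ft_torque': array([ 0.01862876,  0.00518421, -0.0333621 ]), 'grasp_force': 0.0, 'finger_gap': 0.08534974144024829}
{'fx': 484.2743364372762, 'fy': 484.2743364372762, 'cx': 313.7235465597509, 'cy': 191.66979162101404, 'k1': -0.015531173920236039, 'xyz': array([0.42690707, 0.01206199, 0.97241031]), 'rotation': array([ 0.0518439 , -0.69501187,  0.71400637, -0.06682523])}
```

View pics/top1.png

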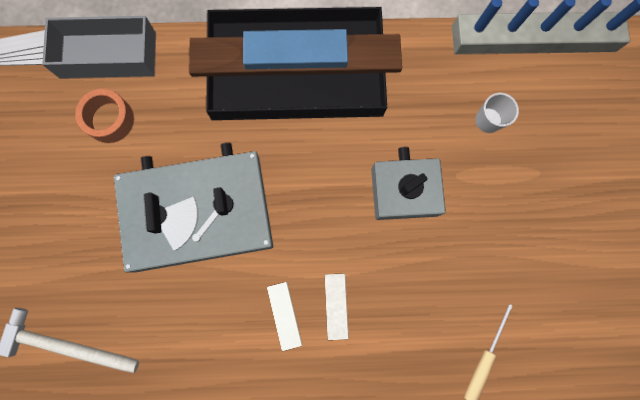

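The picture shows the station with its corners at about (115,175), (257,153), (271,246) and (125,271). The isolator is at (153,213), the selector at (222,201), and the extractor, to be left alone, at (411,186).

```bash
cat > fit.py <<'E'
from h import *
def fit(w,ctr,r=0.25):
    z=w[...,2]; near=np.hypot(w[...,0]-ctr[0],w[...,1]-ctr[1])<r
    box=near&(abs(z-0.055)<0.008)
    n,l=cv2.connectedComponents(cv2.morphologyEx(box.astype(np.uint8),cv2.MORPH_OPEN,np.ones((3,3))))
    k=1+np.argmax([(l==i).sum() for i in range(1,n)])
    return cv2.minAreaRect(w[l==k][:,:2].astype(np.float32)),np.nanmedian(z[l==k])
def bars(w,ctr,r=.06):
    z=w[...,2]; t=(z>0.100)&(z<0.125)&(np.hypot(w[...,0]-ctr[0],w[...,1]-ctr[1])<r)
    return t.sum(),np.nanmedian(z[t]),cv2.minAreaRect(w[t][:,:2].astype(np.float32))
E
python3 - <<'E'
from fit import *
w=np.load('top.npy')
print(fit(w,w[225,140][:2]))
for v,u in [(213,153),(201,222),(186,411)]:
    c=w[v,u];print(c,bars(w,c[:2]))
print(w[175,118],w[155,254],w[244,268],w[268,127])
E
```

```text
(((0.5538291335105896, 0.2247161567211151), (0.19080673158168793, 0.2794930338859558), 8.514464378356934), np.float64(0.05459544927338422))
[0.5409243  0.27797396 0.11521594] (np.int64(376), np.float64(0.11212893192109691), ((0.5445574522018433, 0.2853478491306305), (0.0699649304151535, 0.016050811856985092), 5.339928150177002))
[0.5599328  0.15652753 0.11135737] (np.int64(249), np.float64(0.11200328457123032), ((0.5626701712608337, 0.1634107083082199), (0.04627425596117973, 0.01664840243756771), 7.328690528869629))
[ 0.58014916 -0.18713861  0.10303718] (np.int64(210), np.float64(0.10423308143972299), ((0.5873535871505737, -0.19529715180397034), (0.01580699346959591, 0.046652279794216156), 31.783824920654297))
[0.62424117 0.36562634 0.05533693] [0.65784185 0.10443603 0.0534278 ] [0.48447982 0.07934832 0.05470652] [0.44681794 0.34129299 0.05782377]
```

The fit agrees with the given sizes: station yaw is 8.5°, the isolator is at (0.5446, 0.286) and the selector at (0.563, 0.163). I'll move above the isolator.

```bash
python3 -m inch '[{"translation":[-38,-24,0],"roll":0},{"translation":[-38,-24,0],"roll":0},{"translation":[-38,-24,0],"roll":0},{"translation":[-38,-24,0],"roll":0},{"translation":[-38,-24,0],"roll":0}]' 1 40
python3 -m inch '[{"translation":[-38,-24,0],"roll":0},{"translation":[-38,-24,0],"roll":0},{"translation":[-38,-24,0],"roll":0},{"translation":[-38,-24,0],"roll":0},{"translation":[-38,-24,0],"roll":0}]'
python3 -m inch '[{"translation":[0,0,0],"roll":-7.5},{"translation":[0,0,0],"roll":-7.5},{"translation":[0,0,0],"roll":-7},{"translation":[0,0,0],"roll":-7},{"translation":[0,0,0],"roll":0}]'
cat > st.py <<'E'
from fit import *
from scipy.spatial.transform import Rotation as Q
import sys
# usage: st.py X Y barangle : offset in tool mm, roll deg
s=ctrl.read_state(); R=Q.from_quat(np.roll(s['tcp_rot'],-1)).as_matrix()
X,Y,a=map(float,sys.argv[1:4])
a0=np.degrees(np.arctan2(R[1,0],R[0,0]))
print('tool',(R.T@(np.array([X,Y,s['position'][2]])-s['position'])*1000).round(1),'xang',a0.round(1),'roll',((a0-a+90)%180-90).round(1),'z',s['position'][2].round(4),'F',s['wrist_force'].round(1),'tau',s['ft_torque'].round(2),'gap',round(s['finger_gap'],4),'t',s['time'],'q7',s['qpos'][6].round(2))
E
python3 st.py 0.5446 0.286 5.3
python3 - <<'E'
from fit import *
im,d,w,m=snap('wrist','wr1.png'); np.save('wr.npy',w)
for c in [(0.5446,.286),(.563,.163)]:
    print(bars(w,c))
print(fit(w,(.5538,.2247)))
E
```

```text
time: 0.55
position: [0.4207, 0.4732, 0.3034]
tcp_rot: [-0.0, 0.208, 0.978, -0.0]
wrist_force: [0.6, 0.6, -0.5]
finger_gap: 0.0854
grasp_force: 0.0
time: 1.05
position: [0.5453, 0.2863, 0.3035]
tcp_rot: [-0.0, 0.208, 0.978, -0.0]
wrist_force: [0.7, 0.2, -0.1]
finger_gap: 0.0858
grasp_force: 0.0
time: 1.55
position: [0.5446, 0.2876, 0.3034]
tcp_rot: [-0.0, -0.044, 0.999, -0.0]
wrist_force: [0.3, 0.1, -1.1]
finger_gap: 0.0854
grasp_force: 0.0
tool [ 0.2 -1.6  0. ] xang -175.0 roll -0.3 z 0.3034 F [ 0.3  0.1 -1.1] tau [-0.02 -0.01 -0.02] gap 0.0854 t 1.55 q7 0.99
(np.int64(1373), np.float64(0.11282221132593079), ((0.546442985534668, 0.28544116020202637), (0.07048942148685455, 0.015975013375282288), 5.779933929443359))
(np.int64(1092), np.float64(0.1127008827038713), ((0.5641061663627625, 0.1625158041715622), (0.04640459269285202, 0.016559328883886337), 7.817287921905518))
(((0.5551466345787048, 0.22367587685585022), (0.18968883156776428, 0.28064170479774475), 8.121834754943848), np.float64(0.05517357666666772))
```

View pics/wr1.png

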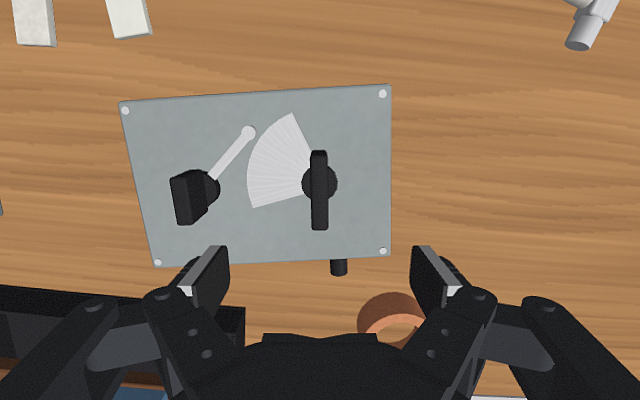

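The wrist view confirms it: the isolator bar at (319,190) is centred between the fingers and parallel to the pads. Next I descend and grip it.

```bash
python3 -m inch '[{"translation":[-1,-1.5,32],"roll":0},{"translation":[0,0,35],"roll":0},{"translation":[0,0,35],"roll":0},{"translation":[0,0,30],"roll":-0.4},{"translation":[0,0,20],"roll":0}]'
python3 -m inch '[{"translation":[0,0,0],"roll":0},{"translation":[0,0,0],"roll":0},{"translation":[0,0,0],"roll":0},{"translation":[0,0,0],"roll":0},{"translation":[0,0,0],"roll":0}]' -1 40
python3 -m inch '[{"translation":[0,0,0],"roll":0},{"translation":[0,0,0],"roll":0},{"translation":[0,0,0],"roll":0}]'
python3 st.py 0.5455 0.286 5.5
```

```text
time: 2.1
position: [0.5451, 0.2862, 0.1495]
tcp_rot: [-0.001, -0.045, 0.999, -0.001]
wrist_force: [-0.1, -0.0, 0.1]
finger_gap: 0.0858
grasp_force: 0.0
time: 2.6
position: [0.5462, 0.2874, 0.1533]
tcp_rot: [0.001, -0.047, 0.999, 0.001]
wrist_force: [-2.0, -3.6, 5.4]
finger_gap: 0.0154
grasp_force: 41.5
time: 2.9
position: [0.5462, 0.2873, 0.1532]
tcp_rot: [0.001, -0.047, 0.999, 0.001]
wrist_force: [-0.4, 1.5, 5.4]
finger_gap: 0.0155
grasp_force: 41.6
tool [ 0.8 -1.3 -0. ] xang -174.7 roll -0.2 z 0.1532 F [-0.4  1.5  5.4] tau [ 0.07  0.21 -0.08] gap 0.0155 t 2.9 q7 0.96
```

```bash
python3 -m inch '[{"translation":[0,0,0],"roll":4},{"translation":[0,0,0],"roll":5},{"translation":[0,0,0],"roll":5},{"translation":[0,0,0],"roll":5},{"translation":[0,0,0],"roll":5}]'
python3 st.py 0.5455 0.286 -71.9
python3 -m inch '[{"translation":[0,0,0],"roll":5},{"translation":[0,0,0],"roll":5},{"translation":[0,0,0],"roll":5},{"translation":[0,0,0],"roll":5},{"translation":[0,0,0],"roll":5}]'
python3 st.py 0.5455 0.286 -71.9
```

```text
time: 3.4
position: [0.5462, 0.2873, 0.1532]
tcp_rot: [0.001, 0.164, 0.987, 0.001]
wrist_force: [-1.3, 1.0, 5.3]
finger_gap: 0.0157
grasp_force: 41.8
tool [ 0.2 -1.4 -0. ] xang 161.2 roll 53.1 z 0.1532 F [-1.3  1.   5.3] tau [0.1  0.3  0.15] gap 0.0157 t 3.4 q7 0.67
time: 3.9
position: [0.5462, 0.2873, 0.1532]
tcp_rot: [0.0, 0.373, 0.928, 0.001]
wrist_force: [-1.4, 0.7, 5.3]
finger_gap: 0.0153
grasp_force: 41.8
tool [-0.4 -1.4 -0. ] xang 136.2 roll 28.1 z 0.1532 F [-1.4  0.7  5.3] tau [-0.02  0.27  0.1 ] gap 0.0153 t 3.9 q7 0.38
```

```bash
python3 -m inch '[{"translation":[0,0,0],"roll":5},{"translation":[0,0,0],"roll":5},{"translation":[0,0,0],"roll":5},{"translation":[0,0,0],"roll":5},{"translation":[0,0,0],"roll":4}]'
python3 st.py 0.5455 0.286 -71.9
python3 -m inch '[{"translation":[0,0,0],"roll":2},{"translation":[0,0,0],"roll":2},{"translation":[0,0,0],"roll":1},{"translation":[0,0,0],"roll":0}]'
python3 st.py 0.5455 0.286 -71.9
```

```text
time: 4.4
position: [0.5462, 0.2872, 0.1532]
tcp_rot: [0.0, 0.558, 0.83, 0.001]
wrist_force: [-1.0, 1.1, 5.9]
finger_gap: 0.0156
grasp_force: 41.9
tool [-0.9 -1.1 -0. ] xang 112.2 roll 4.1 z 0.1532 F [-1.   1.1  5.9] tau [-0.03  0.33  0.12] gap 0.0156 t 4.4 q7 0.11
time: 4.8
position: [0.5461, 0.2873, 0.1532]
tcp_rot: [0.0, 0.592, 0.806, 0.001]
wrist_force: [-1.4, 1.7, 7.6]
finger_gap: 0.0154
grasp_force: 42.8
tool [-1. -1. -0.] xang 107.4 roll -0.7 z 0.1532 F [-1.4  1.7  7.6] tau [0.03 0.28 0.46] gap 0.0154 t 4.8 q7 0.05
```

```bash
python3 -m inch '[{"translation":[0,0,0],"roll":1},{"translation":[0,0,0],"roll":0.5},{"translation":[0,0,0],"roll":0}]'
python3 st.py 0.5455 0.286 -71.9
```

```text
time: 5.1
position: [0.5461, 0.2873, 0.1533]
tcp_rot: [0.0, 0.602, 0.799, 0.001]
wrist_force: [-1.4, -0.7, 7.0]
finger_gap: 0.0155
grasp_force: 55.4
tool [-1.1 -1.  -0. ] xang 106.0 roll -2.1 z 0.1533 F [-1.4 -0.7  7. ] tau [-0.13  0.24  1.31] gap 0.0155 t 5.1 q7 0.03
```

Torque rose from 0.12 to 1.3 N m at the expected angle, so the isolator is at its stop. I'll release, rise and move over to the selector.

```bash
python3 -m inch '[{"translation":[0,0,0],"roll":-0.5},{"translation":[0,0,0],"roll":0},{"translation":[0,0,0],"roll":0},{"translation":[0,0,0],"roll":0},{"translation":[0,0,0],"roll":0}]' 1
python3 -m inch '[{"translation":[0,0,-20],"roll":0},{"translation":[0,0,-35],"roll":0},{"translation":[0,0,-40],"roll":0},{"translation":[0,0,-35],"roll":0},{"translation":[0,0,-20],"roll":0}]'
python3 -m inch '[{"translation":[-42,-6,0],"roll":0},{"translation":[-42,-6,0],"roll":0},{"translation":[-40,-6,0],"roll":0},{"translation":[0,0,0],"roll":-8},{"translation":[0,0,0],"roll":-8}]'
python3 -m inch '[{"translation":[0,0,0],"roll":-8},{"translation":[0,0,0],"roll":-8},{"translation":[0,0,0],"roll":-8},{"translation":[0,0,0],"roll":-8},{"translation":[0,0,0],"roll":-8}]'
python3 -m inch '[{"translation":[0,0,0],"roll":-8},{"translation":[0,0,0],"roll":-8},{"translation":[0,0,0],"roll":-8},{"translation":[0,0,0],"roll":-1.5},{"translation":[0,0,0],"roll":0}]'
python3 st.py 0.5635 0.163 7.6
python3 - <<'E'
from fit import *
im,d,w,m=snap('wrist','wr2.png')
for c in [(0.5446,.286),(.563,.163)]: print(bars(w,c))
print(fit(w,(.5538,.2247)))
E
```

```text
time: 5.6
position: [0.5458, 0.2865, 0.1518]
tcp_rot: [-0.0, 0.6, 0.8, -0.0]
wrist_force: [-0.2, -0.4, 0.4]
finger_gap: 0.0848
grasp_force: 0.0
time: 6.1
position: [0.5464, 0.2866, 0.3048]
tcp_rot: [0.001, 0.6, 0.8, 0.001]
wrist_force: [-0.3, 0.2, 0.1]
finger_gap: 0.0853
grasp_force: 0.0
time: 6.6
position: [0.5636, 0.1608, 0.302]
tcp_rot: [0.0, 0.481, 0.877, -0.0]
wrist_force: [0.6, 0.4, -0.3]
finger_gap: 0.0852
grasp_force: 0.0
time: 7.1
position: [0.5633, 0.1624, 0.3018]
tcp_rot: [-0.0, 0.151, 0.989, -0.0]
wrist_force: [-0.2, 0.3, -0.2]
finger_gap: 0.0854
grasp_force: 0.0
time: 7.6
position: [0.5635, 0.1623, 0.3018]
tcp_rot: [-0.0, -0.067, 0.998, 0.0]
wrist_force: [0.3, 0.6, -0.5]
finger_gap: 0.0857
grasp_force: 0.0
tool [-0.1  0.7  0. ] xang -172.3 roll 0.1 z 0.3018 F [ 0.3  0.6 -0.5] tau [ 0.04  0.05 -0.03] gap 0.0857 t 7.6 q7 1.31
(np.int64(1633), np.float64(0.11239100155937792), ((0.5462861061096191, 0.28450605273246765), (0.01659088395535946, 0.070362389087677), 18.3023681640625))
(np.int64(917), np.float64(0.11277503954557022), ((0.5639119148254395, 0.1617058664560318), (0.04529837518930435, 0.015991024672985077), 7.802576065063477))
(((0.5551504492759705, 0.22322118282318115), (0.18975597620010376, 0.2800816297531128), 8.301016807556152), np.float64(0.05499963346873521))
```

View pics/wr2.png

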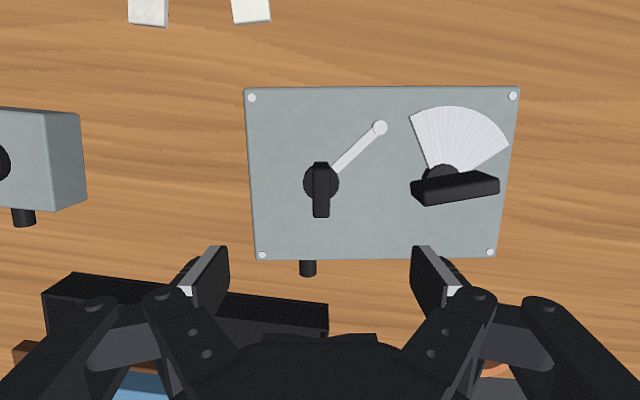

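The isolator bar reads -71.7° (80° turned, its stop). The selector bar at (320,190) is centred between the fingers and the plate has cleared its roller. Next I descend and grip the selector.

```bash
python3 -m inch '[{"translation":[0,0,30],"roll":0},{"translation":[0,0,35],"roll":0},{"translation":[0,0,35],"roll":0},{"translation":[0,0,30],"roll":0},{"translation":[0,0,20],"roll":0}]'
python3 -m inch '[{"translation":[0,0,0],"roll":0},{"translation":[0,0,0],"roll":0},{"translation":[0,0,0],"roll":0},{"translation":[0,0,0],"roll":0},{"translation":[0,0,0],"roll":0}]' -1 40
python3 -m inch '[{"translation":[0,0,0],"roll":0},{"translation":[0,0,0],"roll":0},{"translation":[0,0,0],"roll":0}]'
python3 st.py 0.5635 0.1625 -71.9
python3 -m inch '[{"translation":[0,0,0],"roll":4},{"translation":[0,0,0],"roll":4},{"translation":[0,0,0],"roll":4}]'
python3 st.py 0.5635 0.1625 -71.9
```

```text
time: 8.15
position: [0.5628, 0.1625, 0.1498]
tcp_rot: [-0.001, -0.067, 0.998, -0.0]
wrist_force: [0.3, -0.7, 0.1]
finger_gap: 0.0853
grasp_force: 0.0
time: 8.65
position: [0.5638, 0.1636, 0.1532]
tcp_rot: [0.001, -0.068, 0.998, 0.001]
wrist_force: [-1.6, -3.4, 7.9]
finger_gap: 0.0156
grasp_force: 41.7
time: 8.95
position: [0.5638, 0.1634, 0.1532]
tcp_rot: [0.001, -0.069, 0.998, 0.001]
wrist_force: [-1.9, 3.0, 6.7]
finger_gap: 0.0155
grasp_force: 41.7
tool [ 0.4 -0.9 -0. ] xang -172.1 roll 79.8 z 0.1532 F [-1.9  3.   6.7] tau [ 0.36  0.28 -0.09] gap 0.0155 t 8.95 q7 1.3
time: 9.25
position: [0.5638, 0.1635, 0.1533]
tcp_rot: [0.001, 0.037, 0.999, 0.001]
wrist_force: [-1.5, 2.8, 5.5]
finger_gap: 0.0157
grasp_force: 41.6
tool [ 0.3 -1.  -0. ] xang 175.7 roll 67.6 z 0.1533 F [-1.5  2.8  5.5] tau [0.36 0.29 0.08] gap 0.0157 t 9.25 q7 1.16
```

Torque is only 0.08 N m, so the selector is free. I'll carry on to its stop.

```bash
python3 -m inch '[{"translation":[0,0,0],"roll":5},{"translation":[0,0,0],"roll":5},{"translation":[0,0,0],"roll":5},{"translation":[0,0,0],"roll":5},{"translation":[0,0,0],"roll":5}]'
python3 st.py 0.5635 0.1625 -71.9
python3 -m inch '[{"translation":[0,0,0],"roll":5},{"translation":[0,0,0],"roll":5},{"translation":[0,0,0],"roll":5},{"translation":[0,0,0],"roll":5},{"translation":[0,0,0],"roll":5}]'
python3 st.py 0.5635 0.1625 -71.9
```

```text
time: 9.75
position: [0.5638, 0.1637, 0.1533]
tcp_rot: [0.001, 0.253, 0.967, 0.001]
wrist_force: [-2.0, 2.6, 6.8]
finger_gap: 0.0153
grasp_force: 41.6
tool [-0.3 -1.2 -0. ] xang 150.7 roll 42.6 z 0.1533 F [-2.   2.6  6.8] tau [0.26 0.34 0.07] gap 0.0153 t 9.75 q7 0.88
time: 10.25
position: [0.5639, 0.1638, 0.1533]
tcp_rot: [0.0, 0.456, 0.89, 0.001]
wrist_force: [-1.3, 3.3, 7.2]
finger_gap: 0.0152
grasp_force: 41.6
tool [-0.8 -1.1 -0. ] xang 125.7 roll 17.6 z 0.1533 F [-1.3  3.3  7.2] tau [0.38 0.42 0.09] gap 0.0152 t 10.25 q7 0.6
```

```bash
python3 -m inch '[{"translation":[0,0,0],"roll":5},{"translation":[0,0,0],"roll":5},{"translation":[0,0,0],"roll":4},{"translation":[0,0,0],"roll":3},{"translation":[0,0,0],"roll":0}]'
python3 st.py 0.5635 0.1625 -71.9
```

```text
time: 10.75
position: [0.564, 0.1639, 0.1532]
tcp_rot: [0.0, 0.582, 0.813, 0.001]
wrist_force: [-0.4, 2.8, 7.3]
finger_gap: 0.0154
grasp_force: 41.8
tool [-1.2 -0.9 -0. ] xang 108.8 roll 0.7 z 0.1532 F [-0.4  2.8  7.3] tau [ 0.48  0.39 -0.07] gap 0.0154 t 10.75 q7 0.41
```

```bash
python3 -m inch '[{"translation":[0,0,0],"roll":1},{"translation":[0,0,0],"roll":1},{"translation":[0,0,0],"roll":0.5},{"translation":[0,0,0],"roll":0}]'
python3 st.py 0.5635 0.1625 -71.9
```

```text
time: 11.15
position: [0.564, 0.1639, 0.1533]
tcp_rot: [0.0, 0.598, 0.802, 0.001]
wrist_force: [-0.2, 1.7, 7.3]
finger_gap: 0.0158
grasp_force: 49.5
tool [-1.2 -0.9 -0. ] xang 106.6 roll -1.5 z 0.1533 F [-0.2  1.7  7.3] tau [0.42 0.25 1.29] gap 0.0158 t 11.15 q7 0.38
```

Torque is 1.29 N m, so the selector is at its stop. Next I release, rise and verify.

```bash
python3 -m inch '[{"translation":[0,0,0],"roll":-0.5},{"translation":[0,0,0],"roll":0},{"translation":[0,0,0],"roll":0},{"translation":[0,0,0],"roll":0},{"translation":[0,0,0],"roll":0}]' 1
python3 -m inch '[{"translation":[0,0,-20],"roll":0},{"translation":[0,0,-35],"roll":0},{"translation":[0,0,-40],"roll":0},{"translation":[0,0,-35],"roll":0},{"translation":[0,0,-20],"roll":0}]'
python3 -m inch '[{"translation":[40,0,0],"roll":0},{"translation":[40,0,0],"roll":0},{"translation":[40,0,0],"roll":0},{"translation":[40,0,0],"roll":0},{"translation":[40,0,0],"roll":0}]'
python3 -m inch '[{"translation":[40,0,0],"roll":0},{"translation":[40,0,0],"roll":0},{"translation":[40,0,0],"roll":0},{"translation":[0,0,0],"roll":0},{"translation":[0,0,0],"roll":0}]'
python3 - <<'E'
from fit import *
im,d,w,m=snap('top','top2.png')
for c in [(0.5446,.286),(.563,.163),(.5873,-.1953)]: print(bars(w,c))
print(fit(w,(.5538,.2247)))
E
```

```text
time: 11.65
position: [0.5634, 0.1624, 0.1518]
tcp_rot: [-0.0, 0.596, 0.803, -0.0]
wrist_force: [-0.6, 0.6, 0.2]
finger_gap: 0.0851
grasp_force: 0.0
time: 12.15
position: [0.564, 0.1623, 0.3046]
tcp_rot: [0.001, 0.596, 0.803, 0.001]
wrist_force: [-0.1, 0.3, 0.1]
finger_gap: 0.0859
grasp_force: 0.0
time: 12.65
position: [0.5047, 0.3553, 0.3019]
tcp_rot: [-0.0, 0.596, 0.803, -0.0]
wrist_force: [0.4, -0.3, -1.1]
finger_gap: 0.0854
grasp_force: 0.0
time: 13.15
position: [0.4699, 0.4696, 0.3013]
tcp_rot: [0.0, 0.595, 0.804, -0.0]
wrist_force: [0.5, -0.6, 1.1]
finger_gap: 0.0855
grasp_force: 0.0
(np.int64(389), np.float64(0.11227450270281092), ((0.5445553064346313, 0.2863975167274475), (0.017182501032948494, 0.06923393905162811), 18.872602462768555))
(np.int64(249), np.float64(0.11195074450257647), ((0.5625630021095276, 0.1629657745361328), (0.016418352723121643, 0.0455005019903183), 18.4696044921875))
(np.int64(210), np.float64(0.10438080702993757), ((0.5874322056770325, -0.19541898369789124), (0.015816032886505127, 0.046058397740125656), 31.955610275268555))
(((0.553950846195221, 0.22490713000297546), (0.19139394164085388, 0.2795794904232025), 8.390092849731445), np.float64(0.05462781976766096))
```

View pics/top2.png

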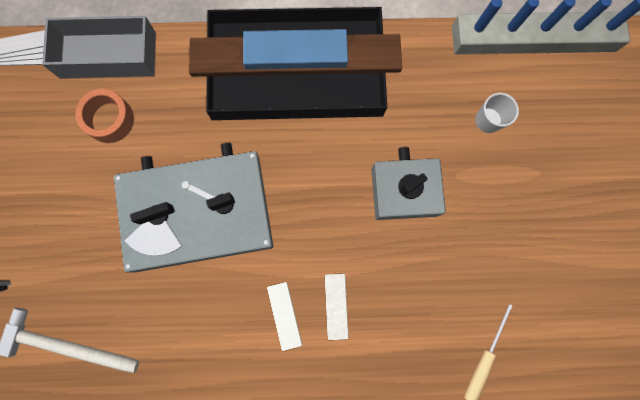

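Both handles, at (152,212) and (220,202), are turned about 80° to their stops. The extractor's handle at (411,186) has not moved.

```bash
python3 -c "
from bench import ctrl
print(ctrl.close_job())"
```

```text
the job is handed in; nothing more can be done
None
```

The isolator and then the selector were turned clockwise to their stops (about 80° each, as given), the extractor switch was left untouched, and the job was handed in at about 13 s of the 51 s allowed.

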